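# Slide the trial spacer along the tray rail into its corner

### The arm

A 6-joint arm with a two-finger parallel gripper is mounted at the origin on the work surface. World frame = base frame: x ahead of the robot, y to its left, z up, the work surface at z = 0. Lengths are in m, angles in rad, forces in N, time in s.
With the tool pointing down it reaches from about 0.3 to 0.875 m from the base axis. Payload 4.2 kg.
Tool frame: the origin (TCP) lies at the very end of the fingers, on their centre line; the grasp point (between the pads) lies 19 mm behind it; z points along the fingers, y is the line along which they close (so a half turn about z gives the same grasp; the last joint's range is limited). The gripper opens to 85 mm and grips with 20 to 120 N. Pads are 22 mm wide; open, the fingers measure 114 mm over their backs; the gripper's body (76 mm by 85 mm) begins 54 mm behind the grasp point. The pads swing forward as they close: fully open they stand 13 mm farther back than shut.
Start: joints at [-1.285, 0.32, 1.565, -0, 1.257, -0.02], TCP at [0.173, -0.548, 0.231] pointing down, gripper open.
Joint ranges: [-3.11, 3.11], [-0.84, 2.01], [0.21, 2.61], [-1.34, 4.49], [0.05, 2.63], [-2.56, 2.56]. Speed limits (rad/s): [2.57, 2.57, 3.14, 3.14, 3.14, 3.14].

### API

Orientations are given as a unit quaternion [x, y, z, w].
In Python, from plant import * gives the robot as it stands. Calls block until the motion is done:
- movep(position, orientation): joint-space move of the TCP to a pose.
- move_linear(position, feed=0.15, orientation=None, until_force=None): straight line of the TCP; orientation=None keeps the orientation; feed is the mean speed in m/s. With until_force (N) it stops when the force on the tool has changed by that much, and returns True; else False.
- move_joints(angles): joint-space move.
- move_gripper(opening): finger opening in m; the grip force is fixed at half the most; returns when the fingers have stopped.
- hold(seconds).
- inverse_kinematics(position, orientation): joint angles nearest the present ones, or None.
- get_state(): the state.
- grab_frame(name): name is "side" or "top" or "wrist"; returns the picture (420x560x3 uint8, red, green, blue); there is no depth.
- camera_model(name): a dict with "fx", "fy", "cx", "cy" (pixels), "position" and "attitude" of the camera in the world; the wrist camera has in their place "tool_from_camera" (4x4, takes a point from camera to tool coordinates, whose origin is the TCP and whose axes are the flange's). Camera axes: x right, y down, z forward; pixel columns grow to the right and rows downward; lengths in m; the calibration is good to about 2 mm. A picture is of the moment at which its call begins: read the wrist's pose just before it. camera_model takes no time and is no camera call.
A pose or a line that the arm cannot do raises Unreachable and nothing moves.
- job_done(): hands the job in; it is judged then, once.
The state is a dict: "t": time; "qpos": joint angles; "qd": joint speeds; "tau": joint torques, N m; "eef_pos": TCP position; "ee_rot": TCP orientation; "force": force on the tool from outside, world axes, zero at the start; "moment": the same for the moment, N m; "finger_gap": finger opening in m; "gripper_force": force on a finger pad.
Only numpy, scipy, OpenCV 4.12 (cv2) and the standard library are available. Lean on these libraries where they do the work, as an engineer would, in place of code of your own. Each camera call takes 0.05 s, during which the arm holds its last target. There are 200 camera calls.

### The job

Put the loose green trial spacer away in the implant tray: with the fingertips push it flush up against the steel rail at the tray's far side, then, keeping it against the rail, slide it along into the empty corner pocket under the green tab until it is fully home against the end stop. Only push it, never lift it off the deck, and leave the yellow spacer, the blue trial head and the drill sleeve on the tray as they are.

Things in the scene. Friction and masses are not known exactly. Their poses are not given: they have to be found in the camera images.
- tray: Aluminium implant tray in its blue lid, fixed. Origin on the table surface; x away from the robot, y left, along the rail. Flat deck at z = 40 mm, x -150 to 120, y -210 to 210 mm. End stops 16 mm high, inner faces at y = +191 and -191 mm. Between x = -95 mm and the rail only the spacers stand on the deck; nearer the robot, tools in blue combs rise up to 27 mm over it.
- rail (a point): Middle of the rail's near face, at deck level (x = 95 mm, y = 0 on the tray). The straight steel rail runs along the tray's y from end stop to end stop, 12 mm high over the deck, 8 mm thick.
- left_lip (a point): Left pocket: foot of its front lip, at the lip's inner end on the face towards the rail (x = 56, y = 150 mm on the tray). The lip, 9 mm high, 6 mm thick, runs from here to the end stop, parallel to the rail and 39 mm from it; inward of here it flares away from the rail as far as x = 43, y = 135 mm. A spacer goes in only along the rail.
- right_lip (a point): The same point of the right pocket, its mirror image (x = 56, y = -150 mm on the tray).
- green_spacer: Green plastic trial spacer, a block 36 x 62 x 14 mm (x, y, z), loose on the deck, about 60 g. Origin at the centre of its underside; y is its long axis; both ends and sides are alike. Home, its long axis lies along the rail, a long side on the rail and an end on the end stop; the last 21 mm of its length then stand out of the pocket.
- green_tab: Green retainer tab, 30 mm wide, fixed behind the rail at the corner where the green spacer belongs (left or right end). It overhangs the rail and 18 mm of the pocket, its underside 19 mm over the deck. Origin on the deck where the centre of the underside of a fully home spacer lies (18 mm from the rail face, 31 mm from the end stop); its axes are parallel to the tray's.
- yellow_tab: The same tab in yellow, at the other corner of the rail.
- yellow_spacer: Yellow trial spacer of the same size, already home under the yellow tab; leave it there. Origin at the centre of its underside.
- head_trial: Blue trial head, a knob 31 mm across and 28 mm high, standing on the deck near its robot-side left corner; leave it. Origin at the centre of its underside.
- drill_sleeve: Upright steel drill sleeve, 18 mm across and 40 mm high, standing on the deck beside the trial head; leave it. Origin at the centre of its underside.
There are look-alikes about, which are no part of the job. Leave any pink, purple or red look-alike of the green_spacer alone.

How it is judged:
By the outcome, as a careful person would: the job done as asked, in the order asked, and still so for the second after the job is handed in, with the robot touching nothing.
It also fails if it takes over 48 s, if anything falls off the work surface, if the arm or the gripper's body presses on something with over 40 N, if the wrist force passes 120 N, or if a joint passes its speed limit or range.

## Working session

There is one attempt and no reset: what is moved stays moved. The work goes in short steps, each a Python script; the robot and the scene stay as the last script left them, time stands still between calls to the robot, and variables do not carry over. Pictures are saved under pics/ and viewed, at most 10 in all, crops included, and the job is handed in when it is done.

```bash
mkdir -p pics; python3 - <<'E'
from plant import *
import cv2
for n in("top","side"):
    cv2.imwrite(f"pics/{n}1.png",cv2.resize(grab_frame(n),(800,600),interpolation=cv2.INTER_CUBIC)[:,:,::-1])
    print(n,camera_model(n))
print(camera_model("wrist")); s=get_state(); print(s["t"],s["eef_pos"],s["ee_rot"])
E
```

```text
top {'fx': 379.43864543195434, 'fy': 379.43864543195434, 'cx': 282.38467735101625, 'cy': 215.7126240946983, 'position': array([0.51959107, 0.05096237, 0.70216901]), 'attitude': array([ 0.70925854, -0.7014442 ,  0.05349687, -0.04545824])}
side {'fx': 439.30617957028596, 'fy': 439.30617957028596, 'cx': 286.7805479366762, 'cy': 215.48474027510073, 'position': array([0.21727827, 0.54886171, 0.49759859]), 'attitude': array([-0.28179444,  0.8394806 , -0.44111165,  0.14589288])}
{'fx': 346.29930944540155, 'fy': 346.29930944540155, 'cx': 280.29054603415665, 'cy': 211.4247740557743, 'tool_from_camera': array([[-7.15480946e-05, -9.47800037e-01, -3.18865309e-01,
         8.18054207e-02],
       [ 9.99999876e-01,  8.92815869e-05, -4.89765342e-04,
         1.47567782e-03],
       [ 4.92668410e-04, -3.18865304e-01,  9.47799913e-01,
        -1.42859291e-01],
       [ 0.00000000e+00,  0.00000000e+00,  0.00000000e+00,
         1.00000000e+00]])}
0.1 [ 0.17301775 -0.54791709  0.23056801] [ 9.88332141e-01  1.52312060e-01 -8.69424838e-05 -7.79490280e-04]
```

View pics/top1.png

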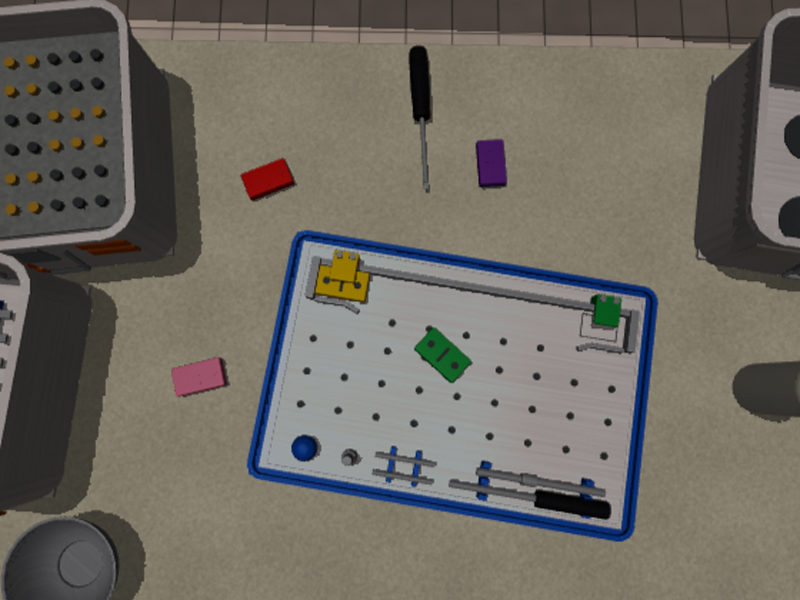

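View pics/side1.png

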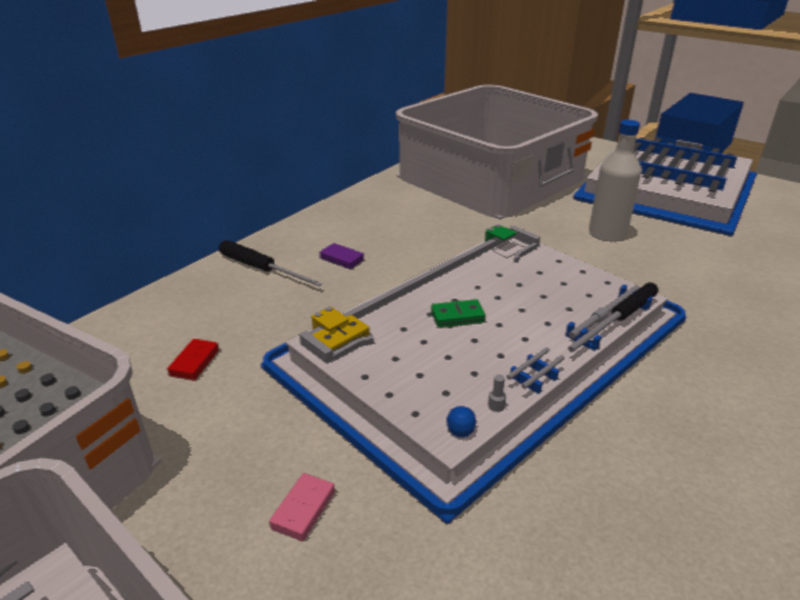

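Top view (800x600): the green spacer is at (443,355), long axis tilted about 35–40° to the rail. The green tab is at (606,310), right end; the yellow spacer is home at the left end (342,287). The rail runs from (315,265) to (635,312). The side view agrees.

```bash
cat > h.py <<'E'
from plant import *
import cv2, numpy as np
from scipy.spatial.transform import Rotation as R
def campose(name, s=None):
    m=camera_model(name)
    if name=="wrist":
        T=np.array(m["tool_from_camera"]); Rt=R.from_quat(s["ee_rot"])
        return m, Rt.as_matrix()@T[:3,:3], np.array(s["eef_pos"])+Rt.apply(T[:3,3])
    return m, R.from_quat(m["attitude"]).as_matrix(), np.array(m["position"])
def ray(px,z,cp):          # pixels (n,2) -> world points on plane z
    m,A,p=cp; px=np.atleast_2d(px).astype(float)
    d=np.c_[(px[:,0]-m["cx"])/m["fx"],(px[:,1]-m["cy"])/m["fy"],np.ones(len(px))]@A.T
    return p+d*((z-p[2])/d[:,2])[:,None]
def rect(img,lo,hi,z,cp,n=2,amin=100):   # world min-area rectangles of colour blobs, biggest first
    hsv=cv2.cvtColor(img,cv2.COLOR_RGB2HSV); m=cv2.inRange(hsv,lo,hi)
    c=sorted(cv2.findContours(m,cv2.RETR_EXTERNAL,cv2.CHAIN_APPROX_NONE)[0],key=cv2.contourArea)[::-1][:n]
    out=[]
    for k in c:
        w=ray(k[:,0,:],z,cp)[:,:2]
        (x,y),(a,b),_=r=cv2.minAreaRect((w*1000).astype(np.float32))
        P=cv2.boxPoints(r); e=[P[1]-P[0],P[2]-P[1]]; l=max(e,key=np.linalg.norm)
        out.append((np.round([x,y,min(a,b),max(a,b)],1),round(np.degrees(np.arctan2(l[1],l[0]))%180,1),k[:,0].mean(0).round()))
    return out
G=((50,120,40),(80,255,255)); Y=((18,150,90),(32,255,255)); B=((105,150,60),(125,255,255))
E
python3 - <<'E'
from h import *
im=grab_frame("top"); cp=campose("top")
for r in rect(im,*G,.054,cp): print("green",r)
for r in rect(im,*Y,.054,cp): print("yellow",r)
for r in rect(im,*B,.01,cp,1): print("lid",r)
print("rail ends (top near edge)",ray(np.array([[372,274],[585,303]])*.7,.052,cp))
E
```

```text
green (array([555.8,  -2.7,  35.5,  60.7]), np.float32(48.7), array([309., 248.]))
green (array([ 611.9, -202.4,   30.2,   36. ]), np.float32(171.1), array([425., 216.]))
yellow (array([652.3, 117.9,  56.1,  60.6]), np.float32(81.1), array([241., 193.]))
yellow (array([732.4, 501.5,  10.5,  11. ]), np.float32(139.9), array([ 23., 144.]))
lid (array([526.6, -25. , 319.8, 482.1]), np.float32(81.0), array([320., 270.]))
rail ends (top near edge) [[ 0.65297235  0.08281417  0.052     ]
 [ 0.62028506 -0.1770961   0.052     ]]
```

The spacer measures 35.5 x 60.7 mm, which matches the given size. It lies about 32° off the rail, and the tray yaw is about -9°. I'll take a closer look with the wrist camera.

```bash
cat >> h.py <<'E'
def quat(yaw): # tool x along tray x, tool y along -tray y, z down
    c,s=np.cos(yaw),np.sin(yaw); return R.from_matrix(np.array([[c,s,0],[s,-c,0],[0,0,-1.]])).as_quat()
E
python3 - <<'E'
from h import *
yaw=np.radians(-9); ux=np.array([np.cos(yaw),np.sin(yaw)]); uy=np.array([-ux[1],ux[0]])
o=np.array([.5414,-.0273])
p=o+.07*ux-.07*uy
movep([*p,.18],quat(yaw)); hold(.2)
s=get_state(); im=grab_frame("wrist"); cp=campose("wrist",s); np.save("w.npy",im)
for r in rect(im,*G,.054,cp,3): print("green",r)
for r in rect(im,*Y,.054,cp,1): print("yellow",r)
print(s["t"],s["eef_pos"],s["force"],s["qpos"])
cv2.imwrite("pics/w1.png",cv2.resize(im,(800,600),interpolation=cv2.INTER_CUBIC)[:,:,::-1])
E
```

```text
green (array([556. ,  -4.5,  35.4,  60.3]), np.float32(48.0), array([168., 267.]))
green (array([ 609.5, -203.6,   29.5,   29.7]), np.float32(170.9), array([397., 169.]))
yellow (array([638.7, 102.6,  30.5,  35.2]), np.float32(170.9), array([ 16., 197.]))
2.55 [ 0.59946408 -0.10807522  0.18009043] [ 0.29063864 -0.17451573 -0.59359038] [-1.97219191e-01  4.07491319e-01  1.56237961e+00 -6.58430916e-05
  1.17158075e+00  1.53169272e+00]
```

View pics/w1.png

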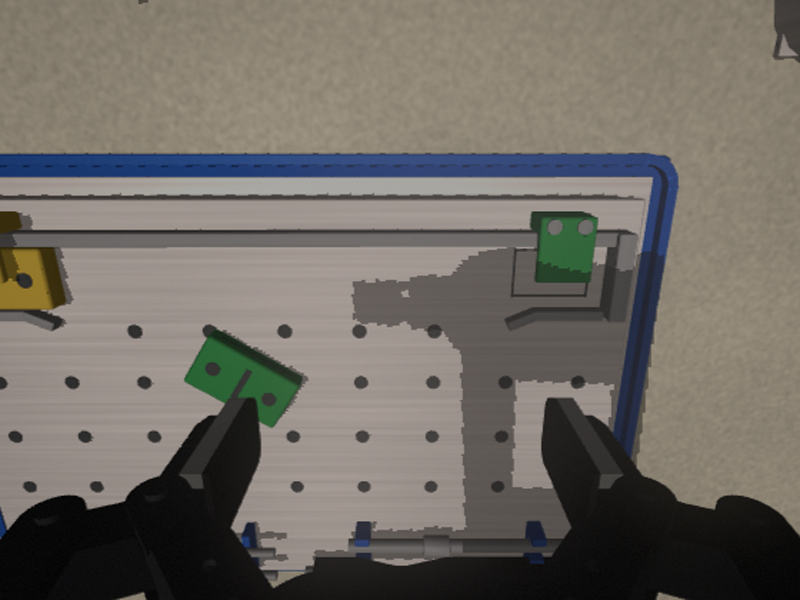

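The wrist view shows the spacer at (243,378) and the foot of the rail at row ~247, level with the image, so the -9° yaw holds. The right pocket's end stop is at about column 607 and its lip end is at about (540,310).

```bash
python3 - <<'E'
from h import *
yaw=np.radians(-9); ux=np.array([np.cos(yaw),np.sin(yaw)]); uy=np.array([-ux[1],ux[0]]); o=np.array([.5414,-.0273])
cp=campose("wrist",get_state()); im=np.load("w.npy")
tr=lambda w:np.round(np.c_[(w[:,:2]-o)@ux,(w[:,:2]-o)@uy]*1000,1)
g=cv2.cvtColor(im,cv2.COLOR_RGB2GRAY).astype(int)
for c in(100,200,300): print(c,g[155:182,c])
print("stop row",g[200,410:450])
k=.7
print("rail foot",tr(ray(np.array([[100,247],[300,247],[500,247]])*k,.04,cp)))
print("stop, lip",tr(ray(np.array([[605,290],[541,309]])*k,.04,cp)))
print("spacer",tr(np.array([[.556,-.0045,0]])))
E
```

```text
100 [154 151 151 151 149 145  40  45  67 101 103 104 106 107 106 106 106 101
 120 153 150 146 147 145 143 145 149]
200 [154 150 148 147 146 120  52  53  76 105 107 109 109 108 108 109 106 105
 155 156 155 152 151 153 155 153 155]
300 [152 148 148 151 147 122  59  61  88 107 108 109 109 110 110 108 109 119
 155 153 153 153 151 153 154 152 153]
stop row [44 71 92 92 91 91 91 91 91 91 89 75 48 47 47 48 47 49 48 56 65 68 70 70
 70 69 68 68 68 67 70 80 87 92 87 62 45 46 46 47]
rail foot [[  91.2  102.8]
 [  91.1  -13.5]
 [  91.  -129.8]]
stop, lip [[  64.7 -194.3]
 [  52.7 -157.1]]
spacer [[10.9 24.8]]
```

```bash
cat >> h.py <<'E'
yaw=np.radians(-9); ux=np.array([np.cos(yaw),np.sin(yaw)]); uy=np.array([-ux[1],ux[0]])
o=np.array([.5414,-.0273])-.0037*ux-.003*uy
def P(x,y,z): return [*(o+x/1000*ux+y/1000*uy), .04+z/1000]      # tray mm, z over deck
def T(w): w=np.atleast_2d(w)[:,:2]-o; return np.round(np.c_[w@ux,w@uy]*1000,1)
def look(name,z=.054):
    s=get_state(); im=grab_frame(name); cp=campose(name,s)
    for r,a,c in rect(im,*G,z,cp,3): print(name,"green",T(r[:2]/1000),r[2:],"ang to rail",round(float(a)-81,1),c)
    return im
def st(t=""):
    s=get_state(); print(t,round(s["t"],2),T(s["eef_pos"]),round(s["eef_pos"][2]*1000,1),np.round(s["force"],1),round(s["finger_gap"]*1000,1))
E
python3 - <<'E'
from h import *
look("top")
move_gripper(.020)
movep(P(-46,27,40),quat(yaw)); st()
print(move_linear(P(-46,27,5),.1,until_force=6)); st("down")
print(move_linear(P(30,27,5),.08,until_force=10)); st()
look("top")
print(move_linear(P(58,27,5),.04,until_force=8)); st("rail")
look("top")
cv2.imwrite("pics/w2.png",cv2.resize(grab_frame("wrist"),(800,600))[:,:,::-1])
E
```

```text
top green [[13.8 29.7]] [35.6 60.8] ang to rail -33.0 [309. 248.]
top green [[  82.7 -147.7]] [0. 0.] ang to rail -81.0 [417. 226.]
 4.04 [[-43.9  27. ]] 81.0 [ 0.7 -0.1  0.8] 19.8
False
down 4.54 [[-45.   26.7]] 45.3 [ 0.3  0.1 -0.8] 20.3
False
 5.64 [[29.5 27. ]] 44.9 [-0.4  0.4 -0.1] 20.2
top green [[ 112.  -172.6]] [ 2.7 10.7] ang to rail 78.4 [433. 212.]
True
rail 6.24 [[50. 27.]] 44.3 [-0.4  0.  -0.2] 19.7
```

View pics/w2.png

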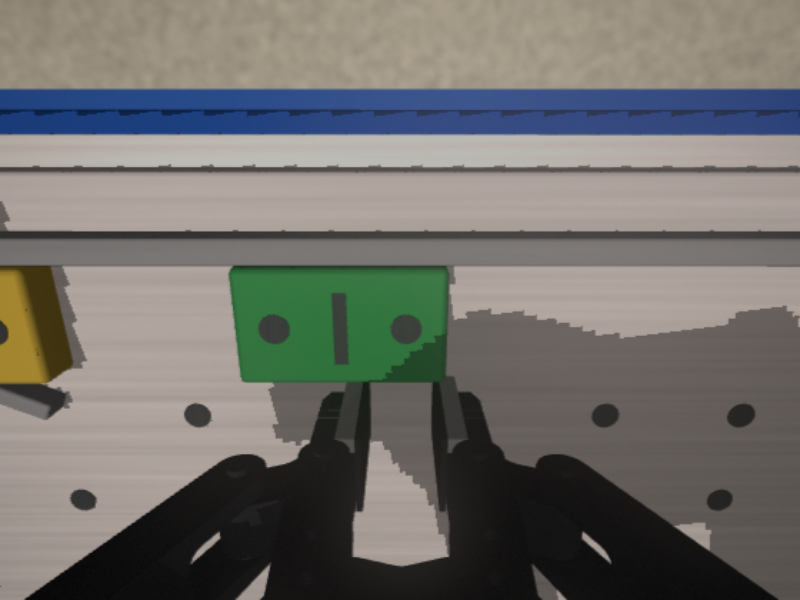

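The spacer now lies square with its far edge on the rail (row 266). Its centre is near column 342. Next I'll close the fingers, go round to its left end and slide it right, checking midway.

```bash
python3 - <<'E'
from h import *
look("wrist"); st()
move_linear(P(30,27,5),.1)
move_linear(P(30,27,40),.15)
look("wrist")
move_gripper(0.0)
movep(P(64,95,40),quat(yaw)); st()
print(move_linear(P(64,95,5),.1,until_force=6)); st("down")
print(move_linear(P(70,-60,5),.08,until_force=8)); st("mid")
im=grab_frame("wrist"); look("wrist")
cv2.imwrite("pics/w3.png",cv2.resize(im,(800,600))[:,:,::-1])
E
```

```text
wrist green [[80.4 43.1]] [35.3 60.4] ang to rail 0.0 [238. 226.]
wrist green [[76.  13.7]] [0.5 0.8] ang to rail 0.0 [309. 238.]
 6.39 [[49.3 27. ]] 44.0 [-0.1 -0.5  0.3] 20.1
wrist green [[80.2 43.3]] [34.8 60.3] ang to rail 0.0 [245. 163.]
 7.9 [[64.1 96. ]] 79.5 [-0.4 -0.  -0.3] 0.1
False
down 8.4 [[63.8 94.4]] 45.0 [-0.3 -0.2 -0.1] 0.1
False
mid 10.49 [[ 70.3 -59.8]] 45.1 [-0.6 -0.1 -0.2] -0.2
wrist green [[  80.1 -104.6]] [34.4 60.2] ang to rail 0.0 [381. 267.]
wrist green [[  94.1 -163.6]] [33.7 39. ] ang to rail 92.0 [523. 240.]
wrist green [[  95.9 -147.7]] [0. 0.] ang to rail -81.0 [487. 238.]
```

View pics/w3.png

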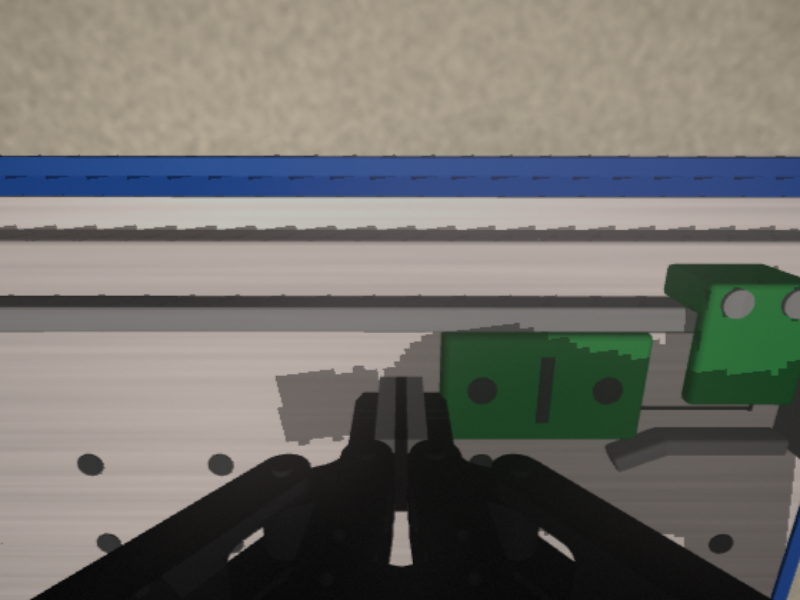

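The spacer is still flush and square on the rail (rows 332–438) and clears the lip flare (row 465). I'll push it on to the end stop.

```bash
python3 - <<'E'
from h import *
print(move_linear(P(73,-105,5),.06,until_force=8)); st("pocket")
print(move_linear(P(75,-125,5),.025,until_force=10)); st("stop")
im=grab_frame("wrist"); look("wrist")
cv2.imwrite("pics/w4.png",cv2.resize(im,(800,600))[:,:,::-1])
E
```

```text
False
pocket 11.49 [[  73.2 -105. ]] 45.0 [ 0.4 -0.5  1.4] -0.3
True
stop 11.99 [[  73.5 -112.8]] 44.9 [0.5 2.1 2.7] -0.2
wrist green [[  87.5 -157.4]] [49.9 60.4] ang to rail 0.1 [381. 263.]
wrist green [[  96.9 -143.9]] [0. 0.] ang to rail -81.0 [351. 243.]
wrist green [[  92.3 -132.8]] [0. 0.] ang to rail -81.0 [324. 253.]
```

View pics/w4.png

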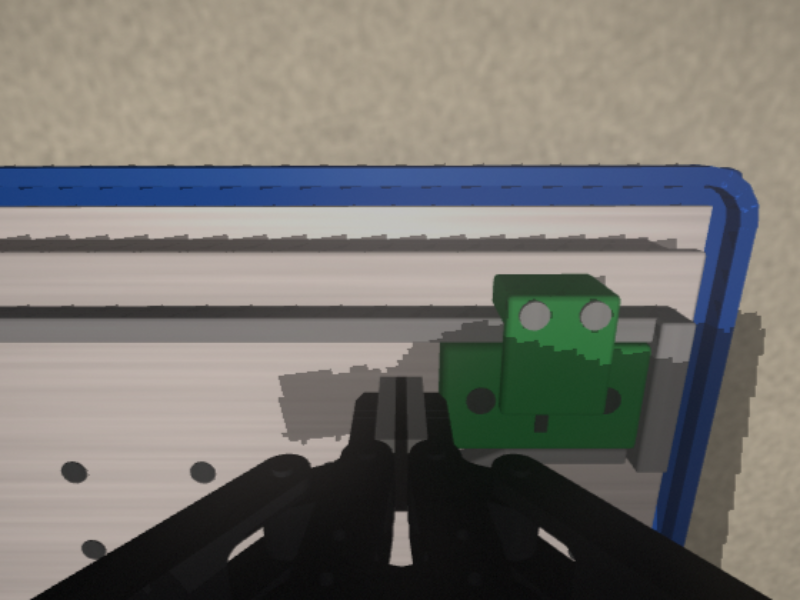

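The spacer is in the pocket, its end at column 653 against the end stop and its long side on the rail. I'll press once more to confirm it is home, then back off and check from above.

```bash
python3 - <<'E'
from h import *
print(move_linear(P(75.5,-121,5),.02,until_force=15)); st("press")
move_linear(P(73,-85,5),.06); move_linear(P(60,-85,60),.15)
movep(P(75,-130,120),quat(yaw)); hold(.3)
im=grab_frame("wrist"); look("wrist"); st()
cv2.imwrite("pics/w5.png",cv2.resize(im[100:380,130:510],(760,560),interpolation=cv2.INTER_CUBIC)[:,:,::-1])
E
```

```text
True
press 12.41 [[  73.5 -112.8]] 44.9 [0.4 3.4 3.8] 0.0
wrist green [[  93.9 -158.8]] [30.1 38.4] ang to rail 91.0 [317. 179.]
wrist green [[  89.3 -135.7]] [13.4 13.8] ang to rail 90.0 [287. 191.]
wrist green [[  80. -132.]] [1.5 1.6] ang to rail 90.2 [282. 203.]
 14.36 [[  74.7 -129.6]] 159.3 [-0.2 -0.6  0.3] 0.3
```

View pics/w5.png

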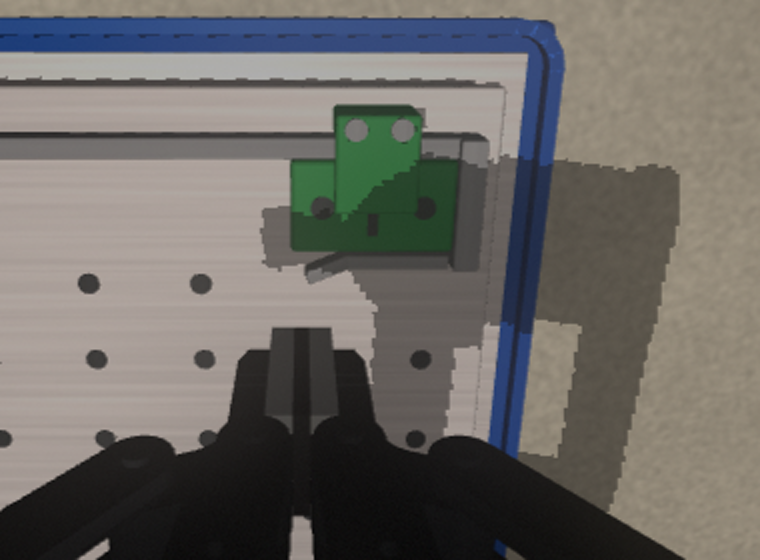

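The spacer is home, square and flush on both the rail (row 160) and the end stop (column 458), and the robot is clear of it. I'm handing in.

```bash
python3 -c "
from plant import *
print(job_done())"
```

```text
the job is handed in; nothing more can be done
None
```

The green spacer was pushed flush to the rail, slid along it and pressed fully home against the end stop under the green tab, never lifted, with nothing else touched, and the job was handed in at about 14.4 s of the 48 s limit.

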